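# Scoop the whole walnuts out of the shell bits

## Robot

A 6-joint arm with a two-finger parallel gripper is mounted at the origin on a cart in front of the work surface, level with it; the furniture and walls round the work are solid. World frame = base frame: x ahead of the robot, y to its left, z up, the work surface at z = 0. Lengths are in m, angles in degrees, forces in N, time in s.
With the tool pointing down it reaches from about 0.3 to 0.75 m from the base axis. Payload 8.5 kg.
Tool frame: the origin (TCP) lies at the very end of the fingers, on their centre line; the grasp point (between the pads) lies 19 mm behind it; z points along the fingers, y is the direction in which the jaws open and shut (so a half turn about z gives the same grasp; the last joint's range is limited). The gripper opens to 85 mm and grips with 20 to 120 N. Pads are 22 mm wide; open, the fingers measure 114 mm over their backs; the gripper's body (76 mm by 85 mm) begins 54 mm behind the grasp point. The pads swing forward as they close: fully open they stand 13 mm farther back than shut.
Start: joints at [-81.95, 21.807, 74.336, -0, 83.858, -12.336], TCP at [0.192, -0.516, 0.194] pointing down, gripper open.
Joint ranges: [-178.18, 178.18], [-50.72, 133.34], [12.68, 142.11], [-81.47, 261.47], [9.98, 163.14], [-165.26, 165.26]. Speed limits (degrees/s): [136.94, 136.94, 180, 180, 180, 180].

## Interface

Orientations are given as a 3x3 rotation matrix whose columns are the frame's x, y, z axes.
In Python, from cell import env gives the robot as it stands.
- The arm moves only by the tool send_rows, never from a script. Its argument "motion" is a list that holds one entry, the list of rows, each a list of 4 numbers: the shift along the tool's x, y, z in cm, then the turn about the tool's z in rad. A call has 1 to 12 rows; each row shifts and turns the commanded pose from where the row before left it, along the tool's axes as they then stand; what a row does not reach is not made up. A row lasts 1/12 s, in which the tool goes at most 41.7 mm and 7.16 degrees, less where a joint would pass 70% of its speed; a pose out of reach is approached as far as the arm can. A call with a gripper value outside its range is refused whole. "hand" is the opening in per cent of the stroke, from 0 (shut) to 100 (fully open), set as the call begins (left out, the last holds). The fingers move at their own pace and stop on an object; the grip force is fixed at half the most. Time passes only in rows, so rows that do not move let the fingers close. It gives the time, the measured TCP pose, the force and the opening at its end, in the units of the state.
- env.observe(): the state, without advancing time (a new reading comes with each control period).
- env.get_image(name): name is "scene" or "top" or "wrist"; returns a dict with "frame" (384x512x3 uint8, red, green, blue), "z_map" (384x512 float32, m along the optical axis (not along the pixel's ray), 0 where there is no reading), "K" (3x3 intrinsics, pixels), "rvec" (rotation vector, rad) and "tvec" (3), from world to camera coordinates, as OpenCV has them. Camera axes: x right, y down, z forward; pixel columns grow to the right and rows downward; lengths in m; the calibration is good to about 2 mm. A picture is of the moment at which its call begins.
- env.close_job(): hands the job in, once; it reports no verdict.
The state is a dict: "t": time; "joints": joint angles; "joint_vel": joint speeds; "joint_efforts": joint torques, N m; "position": TCP position; "ee_rot": TCP orientation; "ft_force": force on the tool from outside, world axes, zero at the start; "ft_torque": the same for the moment, N m; "grip_width": opening from 0.0 (shut) to 1.0 (fully open).
Only numpy, scipy, OpenCV 4.12 (cv2) and the standard library are available. Lean on these libraries where they do the work, as an engineer would, in place of code of your own. Each camera call takes 0.05 s, during which the arm holds its last target.

## Task

Take the slotted scoop (steel wires, black handle), scoop both whole walnuts out of the blue dish so that the two small shell bits fall back and stay in the dish, and stand the scoop, with both walnuts still on it, flat on the floor of the black tray. Use the scoop, not the fingers, on the walnuts, and leave the solid scoop with the wooden handle where it stands.

Things in the scene. Friction and masses are not known exactly. Their poses are not given: they have to be found in the camera images.
- scoop_handle (a point): centre of the slotted scoop's upright black handle, 24 mm (x) by 14 mm (y), 80 mm tall (53 to 133 mm above the scoop's underside); grip it from above across the 14 mm. The point is 100 mm above the underside, 17 mm ahead of the scoop's back and 92 mm behind its wire tips. x points forward to the open tips, y across, z up. Scoop loose, 0.2 to 0.3 kg, 112 mm wide.
- slotted_scoop: the slotted scoop; origin mid-underside, x to the tips (x = +57 mm), back at x = -52 mm. Seven 4 mm steel wires, 14 mm gaps, lie along x underneath; upright wires close the back, a low rail each side. Slid along the dish floor up to the far end wall, the wires go under the walnuts, which then rest in the grooves while it is carried gently, level or tips up; bits pass between the wires.
- nut_dish: open blue ceramic dish, fixed, 45 mm high; inside 250 mm long (x) and narrowing from 162 mm wide (near end) to 138 mm (far end), flat floor 5 mm above the origin, walls 6 mm; an ear at each end, to x = +-148 mm. Origin mid-underside, x along its length, away from the robot. Nuts and bits start in the far half (x over 8 mm); the near half is empty, room to lower the scoop in, tips to the far end.
- walnut_a: a whole walnut, brown, knobbly (does not roll freely), about 32 mm across, 15 g; origin at its centre. Lies on the dish floor.
- walnut_b: the other whole walnut, same as the first.
- bit_a: a small pale shell bit, 12 by 9 by 9 mm, 10 g; origin at its centre. Lies on the dish floor.
- bit_b: the other shell bit, same as the first.
- tray: flat black tray, 305 mm (x) by 390 mm (y), rim 32 mm high, empty, fixed to the worktop; inner floor 288 by 374 mm, 3 mm above the worktop. Origin at the centre of its underside, z up.
- solid_scoop: bystander: a loose scoop of the same size and form (112 mm wide, 133 mm tall) but with a closed sheet-steel bottom and walls and a pale wooden handle; origin mid-underside. Stands beside the slotted scoop. Not to be moved.
Mind the look-alikes: they are no part of the job. What is shaped like the slotted_scoop but green is not meant.

How it is judged (in metres and radians):
On the way:
1. the slotted scoop, held above the dish or on its way, carries both walnuts clear of the dish while both bits are back on the dish floor (height (world z) of slotted_scoop above 0.05 m and height (world z) of each of bit_a, bit_b below 0.025 m and x of walnut_a in the frame of slotted_scoop between -0.055 and 0.057 m and y of walnut_a in the frame of slotted_scoop between -0.058 and 0.058 m and z of walnut_a in the frame of slotted_scoop between 0.008 and 0.06 m and x of walnut_b in the frame of slotted_scoop between -0.055 and 0.057 m and y of walnut_b in the frame of slotted_scoop between -0.058 and 0.058 m and z of walnut_b in the frame of slotted_scoop between 0.008 and 0.06 m), for 0.2 s.
At the end, for the whole second after the job is handed in: The slotted scoop stands flat (within 7 degrees) and at rest on the tray's floor, wholly inside the rim (its middle within 110 mm in x and 140 mm in y of the tray's middle); both walnuts lie at rest on its wires, between its back, side rails and tips; both shell bits lie in the dish (x of slotted_scoop in the frame of tray between -0.11 and 0.11 m and y of slotted_scoop in the frame of tray between -0.14 and 0.14 m and z of slotted_scoop in the frame of tray below 0.012 m and angle between slotted_scoop's own z axis and vertical below 0.12 rad and linear speed of slotted_scoop below 0.02 m/s and x of bit_a in the frame of nut_dish between -0.125 and 0.125 m and y of bit_a in the frame of nut_dish between -0.075 and 0.075 m and z of each of bit_a, bit_b in the frame of nut_dish below 0.025 m and x of bit_b in the frame of nut_dish between -0.125 and 0.125 m and y of bit_b in the frame of nut_dish between -0.075 and 0.075 m and linear speed of each of walnut_a, walnut_b below 0.03 m/s and x of walnut_a in the frame of slotted_scoop between -0.055 and 0.057 m and y of walnut_a in the frame of slotted_scoop between -0.058 and 0.058 m and z of walnut_a in the frame of slotted_scoop between 0.008 and 0.06 m and x of walnut_b in the frame of slotted_scoop between -0.055 and 0.057 m and y of walnut_b in the frame of slotted_scoop between -0.058 and 0.058 m and z of walnut_b in the frame of slotted_scoop between 0.008 and 0.06 m); the robot touches nothing.
It fails at once if a walnut is handled with the fingers (contact force between the fingers and walnut_a above 0.5 N or contact force between the fingers and walnut_b above 0.5 N).
It fails at once if the solid scoop is moved more than 30 mm (distance of solid_scoop from where it was at the start of the episode above 0.03 m).
It also fails if it takes over 51 s, if anything falls off the work surface, if the arm or the gripper's body presses on something with over 40 N, if the wrist force passes 120 N, or if a joint passes its speed limit or range.

## Working session

There is one attempt and no reset: what is moved stays moved. The work goes in short steps, Python scripts to look and compute and a tool call to move; the robot and the scene stay as the last step left them, time stands still between calls to the robot, and variables do not carry over. Pictures are saved under pics/ and viewed, and the job is handed in when it is done.

Besides the shell and the picture viewer there is one more tool, called as name(argument=value, ...), one argument or row to a line, values as JSON. send_rows: Moves the arm, as the interface text tells. Its arguments: {"type":"object","properties":{"motion":{"type":"array"},"hand":{"type":"number"}},"required":["motion"]}

```bash
mkdir -p pics; ls; cat > h.py <<'E'
import numpy as np, cv2
from cell import env
def shot(name,fn):
    d=env.get_image(name); np.savez('pics/'+fn+'.npz',**d)
    cv2.imwrite('pics/'+fn+'.png',cv2.cvtColor(d['frame'],cv2.COLOR_RGB2BGR)); return d
def load(fn): return dict(np.load('pics/'+fn+'.npz'))
def crop(fn,u0,u1,v0,v1,s):
    d=load(fn); c=cv2.cvtColor(d['frame'],cv2.COLOR_RGB2BGR)[v0:v1,u0:u1]
    cv2.imwrite(f'pics/{fn}_c{u0}_{v0}.png',cv2.resize(c,None,fx=s,fy=s,interpolation=cv2.INTER_CUBIC))
def pts(d):
    z=d['z_map']; h,w=z.shape; u,v=np.meshgrid(np.arange(w),np.arange(h)); K=d['K']
    P=np.stack([(u-K[0,2])/K[0,0]*z,(v-K[1,2])/K[1,1]*z,z],-1)
    R=cv2.Rodrigues(d['rvec'])[0]; W=(P-d['tvec'].ravel())@R
    W[z<=0]=np.nan; return W
def ray(d,u,v,zw):
    K=d['K'];R=cv2.Rodrigues(d['rvec'])[0]; c=-R.T@d['tvec'].ravel()
    r=R.T@np.array([(u-K[0,2])/K[0,0],(v-K[1,2])/K[1,1],1]); return c+r*(zw-c[2])/r[2]
E
python3 - <<'E'
from h import *
for n in('scene','top','wrist'): shot(n,n+'0')
s=env.observe(); print(s)
E
```

```text
pics
{'t': 0.15, 'joints': array([-8.19497523e+01,  2.18346355e+01,  7.43709112e+01,  2.15733999e-03,
        8.38583538e+01, -1.23346393e+01]), 'joint_vel': array([-0.01235081, -0.14135985, -0.18142959,  0.16049542, -0.00263657,
        0.07973255]), 'joint_efforts': array([ 1.87496844e-03, -4.48623097e+01, -2.31343406e+01, -2.17311481e-04,
        3.82570841e-03, -9.04424162e-07]), 'position': array([ 0.19156167, -0.51529673,  0.19395285]), 'ee_rot': array([[ 9.37375327e-01,  3.48320947e-01, -1.19117014e-04],
       [ 3.48320859e-01, -9.37374711e-01,  1.10952658e-03],
       [ 2.74814071e-04, -1.08153378e-03, -9.99999377e-01]]), 'ft_force': array([-0.70313328,  0.54122932,  0.79555698]), 'ft_torque': array([-0.05468555,  0.0142205 ,  0.0169086 ]), 'grip_width': 1.0008678670278337}
```

View pics/scene0.png

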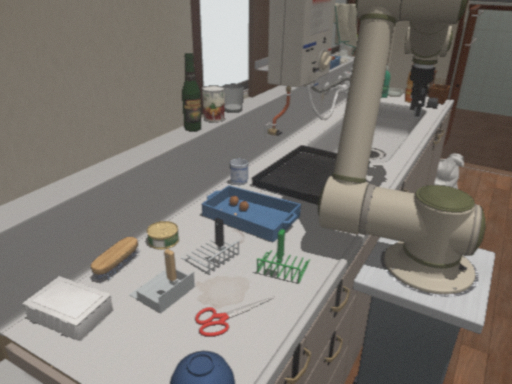

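View pics/top0.png

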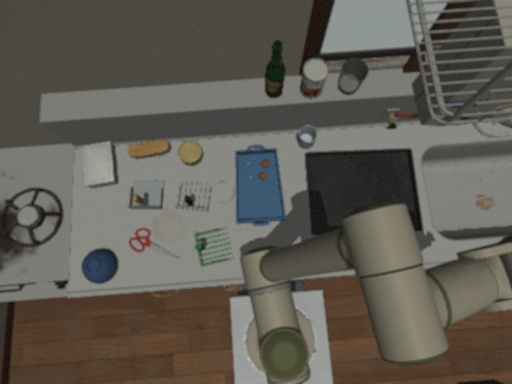

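View pics/wrist0.png

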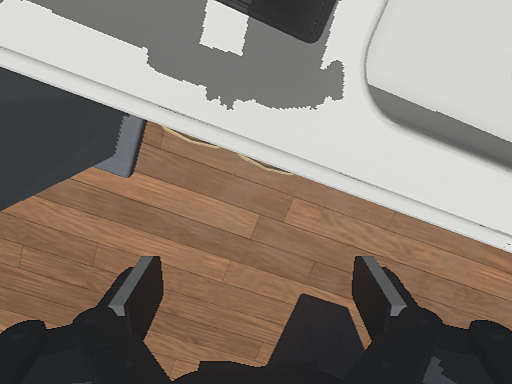

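The top view shows the slotted scoop at about (192,197), the dish at (259,185), the tray at (363,190) and the solid scoop at (147,195). Next I'll enlarge it.

```bash
python3 - <<'E'
from h import *
crop('top0',120,290,135,275,4.5)
crop('scene0',130,320,160,310,4)
d=load('top0');W=pts(d)
for u,v in [(192,197),(259,185),(363,190),(147,195),(188,200),(265,163),(264,177),(250,165)]: print(u,v,W[v,u].round(3))
print(d['K'],d['rvec'],d['tvec'])
E
```

```text
192 197 [0.507 0.272 0.003]
259 185 [0.532 0.026 0.006]
363 190 [ 0.485 -0.349  0.004]
147 195 [0.528 0.435 0.001]
188 200 [0.47  0.263 0.129]
265 163 [ 0.605 -0.001  0.036]
264 177 [0.554 0.007 0.032]
250 165 [0.611 0.053 0.006]
[[350.14981352   0.         258.1904075 ]
 [  0.         350.14981352 190.87636825]
 [  0.           0.           1.        ]] [ 2.02094343 -2.1847577   0.24692898] [0.07045632 0.49508052 1.16367106]
```

View pics/top0_c120_135.png

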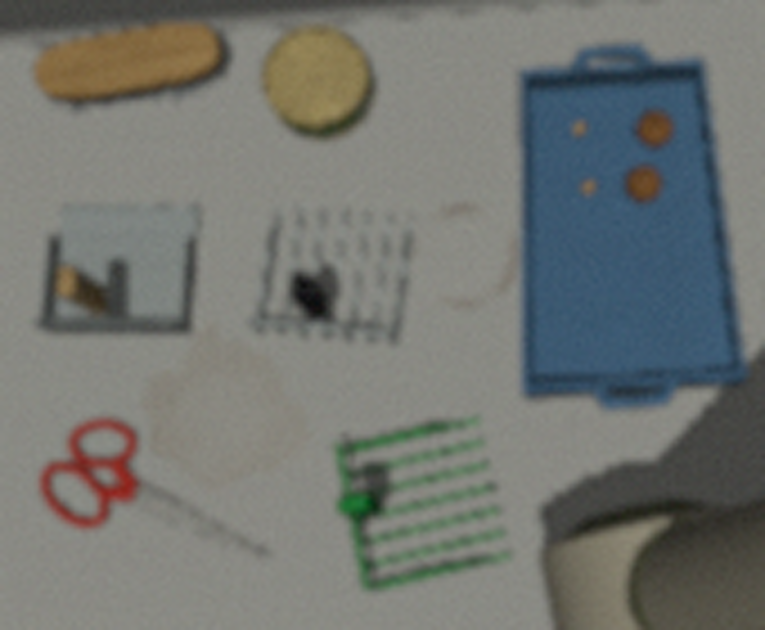

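View pics/scene0_c130_160.png

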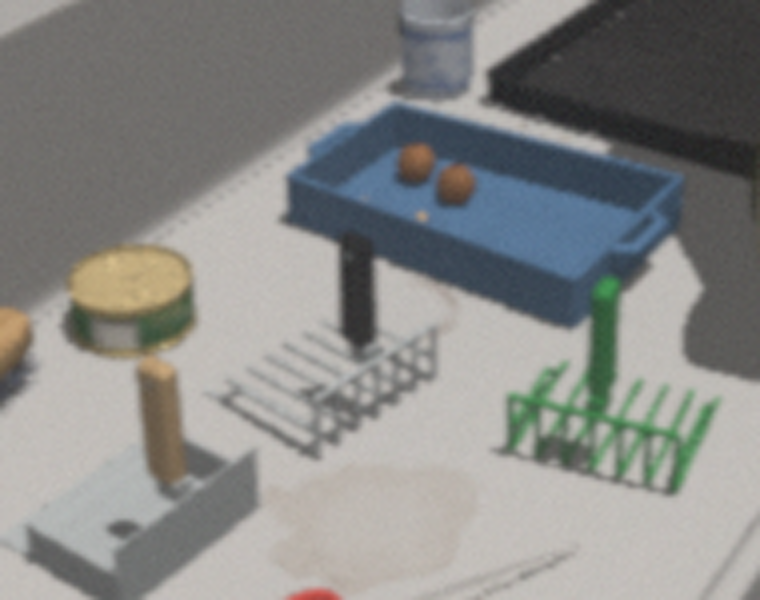

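```bash
python3 - <<'E'
from h import *
d=load('top0');W=pts(d);F=d['frame'].astype(int)
# dish rim
blue=(F[...,2]>F[...,0]+30)
m=blue&(W[...,2]>0.036)&(W[...,2]<.055)&(W[...,1]>-.1)&(W[...,1]<.15)&(W[...,0]>.38)
P=W[m][:,:2].astype(np.float32);print(len(P),P.min(0),P.max(0)); r=cv2.minAreaRect(P);print(r,cv2.boxPoints(r))
for n,(u,v) in dict(TL=(523,70),TR=(702,63),BL=(525,393),BR=(742,378)).items():
    print(n,ray(d,u/4.5+120,v/4.5+135,.045).round(4))
m=blue&(W[...,2]<.015)&(W[...,1]>-.1)&(W[...,1]<.15)&(W[...,0]>.38); print('floor z',np.median(W[m][:,2]))
for n,u,v,z in [('wa',655,128,.02),('wb',644,184,.02),('ba',579,128,.01),('bb',588,187,.01),('handle',312,300,.13),('handlebase',325,285,.06),
 ('bl',258,325,.015),('br',398,340,.015),('tl',277,212,.002),('tr',410,218,.002)]:
    print(n,ray(d,u/4.5+120,v/4.5+135,z).round(4))
for u0,u1,v0,v1 in [(180,200,190,210)]:
    Q=W[v0:v1,u0:u1].reshape(-1,3); Q=Q[Q[:,2]>.1]; print(Q.mean(0),len(Q),Q.min(0),Q.max(0))
# tray
for n,(u,v) in dict(TL=(307,153),TR=(411,150),BL=(312,233)).items(): print(n,ray(d,u,v,.032).round(3))
w=load('wrist0');R=cv2.Rodrigues(w['rvec'])[0];c=-R.T@w['tvec'].ravel()
s=env.observe();T=s['ee_rot'];print('cam in tool',T.T@(c-s['position']),'\n',T.T@R.T)
print(w['K'])
E
```

```text
317 [ 0.38270682 -0.05379634] [0.6726214  0.11571293]
((0.5270949602127075, 0.03676847368478775), (0.289505273103714, 0.1690281480550766), 2.730093002319336) [[ 0.3784811   0.1142919 ]
 [ 0.38653213 -0.0545444 ]
 [ 0.67570883 -0.04075495]
 [ 0.6676578   0.12808135]]
TL [0.657  0.0991 0.045 ]
TR [ 0.6517 -0.0447  0.045 ]
BL [0.3965 0.1142 0.045 ]
BR [ 0.3951 -0.0526  0.045 ]
floor z 0.0048943901074995355
wa [ 0.608  -0.0037  0.02  ]
wb [0.5617 0.009  0.02  ]
ba [0.616  0.0579 0.01  ]
bb [0.5655 0.0542 0.01  ]
handle [0.4637 0.2586 0.13  ]
handlebase [0.4897 0.2613 0.06  ]
bl [0.4714 0.3234 0.015 ]
br [0.4507 0.2132 0.015 ]
tl [0.5664 0.3085 0.002 ]
tr [0.5529 0.2006 0.002 ]
[0.47505595 0.26610542 0.12422845] 47 [0.46498472 0.26026878 0.10056619] [0.48734748 0.27547027 0.13803062]
TL [ 0.632 -0.157  0.032]
TR [ 0.614 -0.537  0.032]
BL [ 0.341 -0.143  0.032]
cam in tool [ 0.07985128 -0.0005282  -0.17918139] 
 [[ 9.45181721e-05 -9.50408193e-01 -3.11005238e-01]
 [ 9.99999951e-01  1.82639741e-04 -2.54221245e-04]
 [ 2.98415870e-04 -3.11005199e-01  9.50408164e-01]]
[[329.7177784    0.         257.11051167]
 [  0.         329.7177784  193.39848364]
 [  0.           0.           1.        ]]
```

The scene camera reads the handle at about (0.47, 0.265) with a yaw near -9°, and the dish centre at about (0.527, 0.037) with a yaw near -1°. I'll move to a view pose between the two so the wrist camera can refine both.

send_rows(
  motion=[
    [[0,0,-2.1,0.103],[0,0,-2.1,0.103],[0,0,-2.1,0.103],[0,0,-2.1,0.103],[0,0,-2.1,0.1],[1,-3.9,0,0],[1,-3.9,0,0],[1,-3.9,0,0],[1,-3.9,0,0],[1,-3.9,0,0],[1,-3.9,0,0],[1,-3.9,0,0]],
  ],
)

```text
t: 1.15
position: [0.3034, -0.2548, 0.2993]
ee_rot: [[0.988, -0.156, -0.0], [-0.156, -0.988, 0.0], [-0.0, -0.0, -1.0]]
ft_force: [1.3, 0.3, 0.6]
grip_width: 0.998
```

send_rows(
  motion=[
    [[1,-3.9,0,0],[1,-3.9,0,0],[1,-3.9,0,0],[1,-3.9,0,0],[1,-3.9,0,0],[1,-3.9,0,0],[1,-3.9,0,0],[1,-3.9,0,0],[1,-3.9,0,0],[1,-3.9,0,0],[1,-3.9,0,0],[0,0,0,0]],
  ],
)

```text
t: 2.15
position: [0.4796, 0.155, 0.2983]
ee_rot: [[0.989, -0.15, -0.001], [-0.15, -0.989, 0.001], [-0.002, -0.001, -1.0]]
ft_force: [0.5, -0.2, -0.0]
grip_width: 1.0
```

```bash
python3 - <<'E'
from h import *
shot('wrist','w1')
s=env.observe(); print(s['t'],s['position'],s['ee_rot'],s['joints'])
E
```

```text
2.2 [0.4788816  0.15256671 0.29838597] [[ 9.88535180e-01 -1.50980227e-01 -1.78004906e-03]
 [-1.50980196e-01 -9.88536776e-01  1.52871337e-04]
 [-1.78272451e-03  1.17633461e-04 -9.99998404e-01]] [4.14159531e+00 1.38233992e+01 6.90778016e+01 1.62298072e-02
 9.71998894e+01 1.02827358e+02]
```

View pics/w1.png

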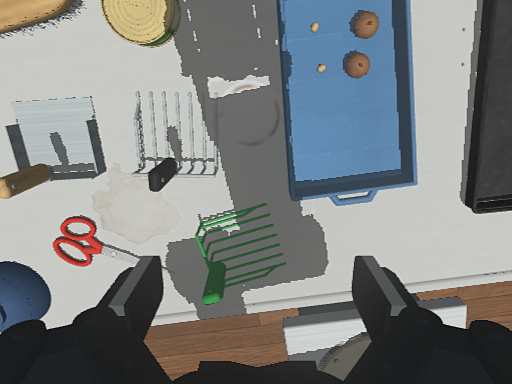

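The wrist view shows the slotted scoop around (175,140) with its handle at (163,173). The nuts are at (366,25) and (357,65), the bits at (315,27) and (321,68).

```bash
python3 - <<'E'
from h import *
crop('w1',115,235,75,205,5)
crop('w1',265,425,0,215,2.8)
E
```

```text
(no output)
```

View pics/w1_c115_75.png

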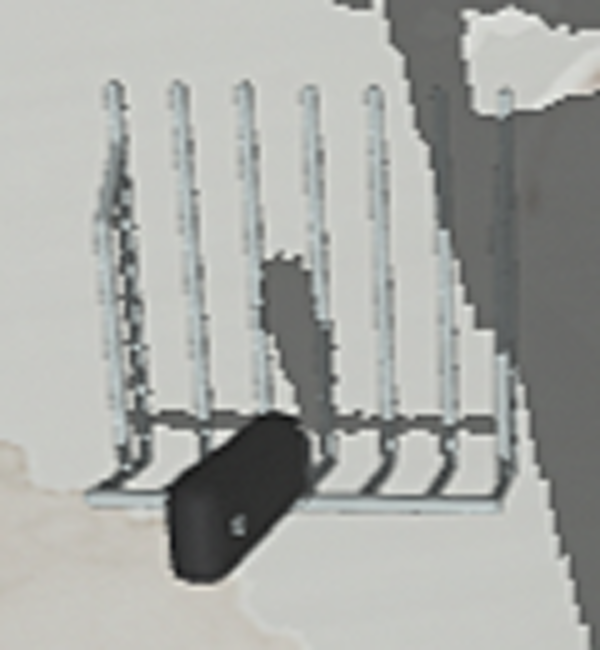

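View pics/w1_c265_0.png

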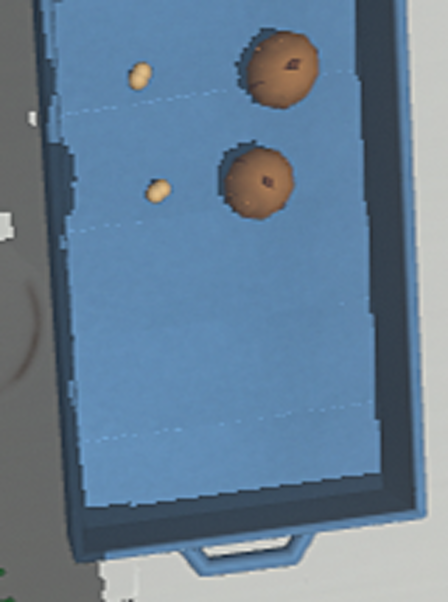

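```bash
python3 - <<'E'
from h import *
d=load('w1');W=pts(d)
f=lambda u,v,z:ray(d,115+u/5,75+v/5,z)
for n,a,b in [('w2',(178,85),(205,410)),('w3',(243,85),(267,400)),('w4',(308,92),(330,430)),('w5',(373,90),(390,440)),('w6',(440,95),(452,440))]:
    A=f(*a,.004);B=f(*b,.004);v=A-B;print(n,A.round(4),B.round(4),np.degrees(np.arctan2(v[1],v[0])).round(2))
A=f(112,83,.004);B=f(505,92,.004);print('tips',A,B,np.linalg.norm(A-B),np.degrees(np.arctan2(-(A-B)[0],(A-B)[1])))
yaw=-7
m=(W[...,2]>.1)&(W[...,2]<.16);m[:, :115]=0;m[:,235:]=0;m[205:]=0;m[:75]=0
Q=W[m];print(len(Q),Q.min(0),Q.max(0))
T=Q[Q[:,2]>.127];print(len(T),T.mean(0),T.min(0),T.max(0)); print(cv2.minAreaRect(T[:,:2].astype(np.float32)))
g=lambda u,v,z:ray(d,265+u/2.8,v/2.8,z)
print('rim BL',g(75,562,.045),'BR',g(425,515,.045),'TRr',g(408,2,.045))
FBL=g(88,507,.005);FBR=g(380,472,.005);print('floor',FBL,FBR,np.linalg.norm(FBL-FBR),np.degrees(np.arctan2(-(FBL-FBR)[0],(FBL-FBR)[1])))
print('right floor up',g(357,50,.005),'left floor',g(50,30,.005))
for n,u,v,z in [('wa',283,70,.02),('wb',259,183,.02),('ba',140,76,.0095),('bb',159,190,.0095)]: print(n,g(u,v,z).round(4))
m=(W[...,2]>.025)&(W[...,2]<.042)&(W[...,0]>.5)&(W[...,0]<.64)&(W[...,1]>-.03)&(W[...,1]<.04)
print(W[m].max(0))
E
```

```text
w2 [0.5715 0.29   0.004 ] [0.4821 0.3048 0.004 ] -9.43
w3 [0.5688 0.2723 0.004 ] [0.4822 0.2863 0.004 ] -9.14
w4 [0.5644 0.2551 0.004 ] [0.4708 0.2701 0.004 ] -9.1
w5 [0.5622 0.2373 0.004 ] [0.4652 0.2533 0.004 ] -9.38
w6 [0.5581 0.2194 0.004 ] [0.4625 0.2353 0.004 ] -9.48
tips [0.57474563 0.30778033 0.004     ] [0.55624256 0.2015222  0.004     ] 0.10785709791480826 -9.878049003217834
422 [0.46442731 0.26223738 0.10031228] [0.48843857 0.27748507 0.13466066]
246 [0.47706625 0.26921698 0.13126261] [0.46442731 0.2625765  0.1270178 ] [0.48786805 0.27748507 0.13466066]
((0.4762985408306122, 0.2703941762447357), (0.013891932554543018, 0.023089699447155), 79.91716003417969)
rim BL [0.40026683 0.11918998 0.045     ] BR [ 0.3989241  -0.05253809  0.045     ] TRr [ 0.62356942 -0.04567877  0.045     ]
floor [0.41541482 0.10648298 0.005     ] [ 0.41150025 -0.04730569  0.005     ] 0.15383847964258376 -1.4581030676743871
right floor up [ 0.61346407 -0.03995633  0.005     ] left floor [0.64268602 0.09803994 0.005     ]
wa [ 0.6086 -0.0013  0.02  ]
wb [0.563  0.0119 0.02  ]
ba [0.6171 0.0601 0.0095]
bb [0.5671 0.0559 0.0095]
[0.62350243 0.02668973 0.03816083]
```

send_rows(
  motion=[
    [[-0.55,-2.9,2,0.008],[-0.55,-2.9,2,0],[-0.55,-2.9,2,0],[-0.55,-2.8,2,0],[0,0,0,0],[0,0,0,0],[0,0,0,0]],
  ],
)

```text
t: 2.78
position: [0.4757, 0.266, 0.22]
ee_rot: [[0.986, -0.164, 0.001], [-0.164, -0.986, -0.0], [0.001, 0.0, -1.0]]
ft_force: [0.1, -0.1, 0.4]
grip_width: 1.001
```

```bash
python3 - <<'E'
from h import *
d=shot('wrist','w2'); W=pts(d)
s=env.observe(); print(s['t'],s['position'],s['ee_rot'])
m=(W[...,2]>.127)&(W[...,2]<.14)&(abs(W[...,0]-.476)<.03)&(abs(W[...,1]-.27)<.03)
T=W[m];print(len(T),T.mean(0),T.min(0),T.max(0)); print(cv2.minAreaRect(T[:,:2].astype(np.float32)))
p=s['ee_rot'].T@(np.array([.4758,.2698,0])-s['position']);print(p)
E
```

```text
2.8333 [0.47593635 0.26581189 0.22035124] [[ 9.86335425e-01 -1.64743390e-01  1.43030993e-03]
 [-1.64743689e-01 -9.86336407e-01  9.29018890e-05]
 [ 1.39546179e-03 -3.27266959e-04 -9.99998973e-01]]
403 [0.47742567 0.27042102 0.13141678] [0.46508037 0.26284918 0.12704199] [0.48836751 0.27813312 0.1348119 ]
((0.47691500186920166, 0.27073007822036743), (0.013772159814834595, 0.022579580545425415), 80.6788558959961)
[-0.001099   -0.00383904  0.22035118]
```

View pics/w2.png

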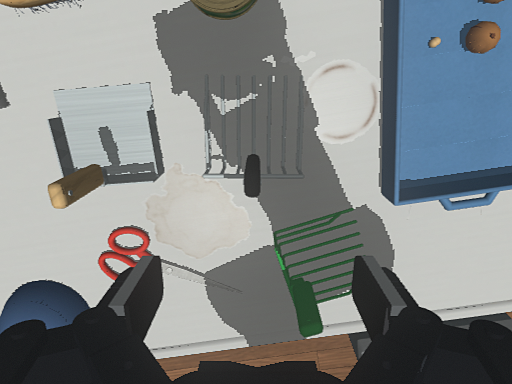

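send_rows(
  motion=[
    [[0,-0.45,-0.0,0],[0,0,2.4,0],[0,0,2.4,0],[0,0,2.4,0],[0,0,2.4,0],[0,0,2.4,0],[0,0,2.4,0],[0,0,0,0],[0,0,0,0]],
  ],
)

```text
t: 3.58
position: [0.4765, 0.2709, 0.0758]
ee_rot: [[0.986, -0.164, -0.001], [-0.164, -0.986, -0.0], [-0.001, 0.0, -1.0]]
ft_force: [1.1, -0.0, 0.3]
grip_width: 0.997
```

```bash
python3 - <<'E'
from h import *
d=shot('wrist','w3')
s=env.observe(); print(s['t'],s['position'],s['ee_rot'],s['ft_force'])
E
```

```text
3.6333 [0.47711252 0.27128252 0.07683387] [[ 9.86432617e-01 -1.64157490e-01  1.73514908e-03]
 [-1.64158621e-01 -9.86433813e-01  5.29577906e-04]
 [ 1.62467555e-03 -8.07232601e-04 -9.99998354e-01]] [ 0.35356869 -0.03753852  0.62127339]
```

View pics/w3.png

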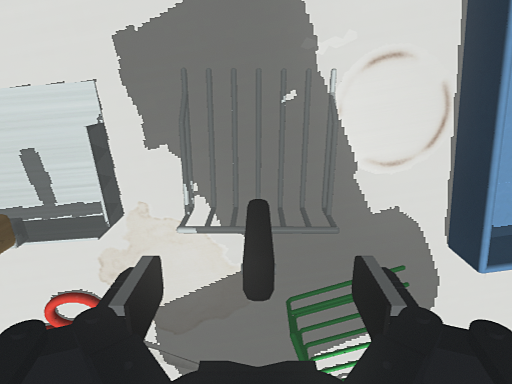

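The handle is centred between the fingers at about (258,250), so I'll close on it.

send_rows(
  motion=[
    [[0,0,0,0],[0,0,0,0],[0,0,0,0],[0,0,0,0],[0,0,0,0],[0,0,0,0],[0,0,0,0],[0,0,0,0],[0,0,0,0],[0,0,0,0]],
  ],
  hand=0,
)

```text
t: 4.47
position: [0.4763, 0.2715, 0.0756]
ee_rot: [[0.987, -0.163, 0.0], [-0.163, -0.987, 0.0], [0.0, -0.0, -1.0]]
ft_force: [-0.2, 0.0, 3.4]
grip_width: 0.148
```

send_rows(
  motion=[
    [[0,0,-0.5,0],[0,0,-1.0,0],[0,0,-1.5,0],[0,0,-1.5,0],[0,0,-1.5,0],[0,0,-1.5,0],[0,0,-1,0],[0,0,-0.5,0],[0,0,0,0],[0,0,0,0]],
  ],
)

```text
t: 5.3
position: [0.476, 0.2713, 0.1652]
ee_rot: [[0.987, -0.164, -0.0], [-0.164, -0.987, -0.0], [-0.0, 0.0, -1.0]]
ft_force: [-0.7, -0.3, -1.5]
grip_width: 0.148
```

```bash
python3 - <<'E'
from h import *
d=shot('wrist','w4');shot('scene','s4')
s=env.observe(); print(s['t'],s['position'],s['ee_rot'],s['ft_force'],s['grip_width'])
crop('s4',150,350,120,290,4)
E
```

```text
5.4 [0.47578871 0.27127381 0.16468789] [[ 9.86549767e-01 -1.63454124e-01 -1.51859166e-03]
 [-1.63454965e-01 -9.86550696e-01 -4.46208283e-04]
 [-1.42523307e-03  6.88428023e-04 -9.99998747e-01]] [-0.98943576  0.03196218 -2.07181452] 0.1473063994201236
```

View pics/w4.png

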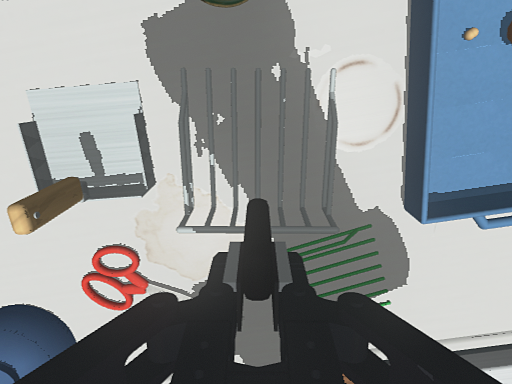

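View pics/s4_c150_120.png

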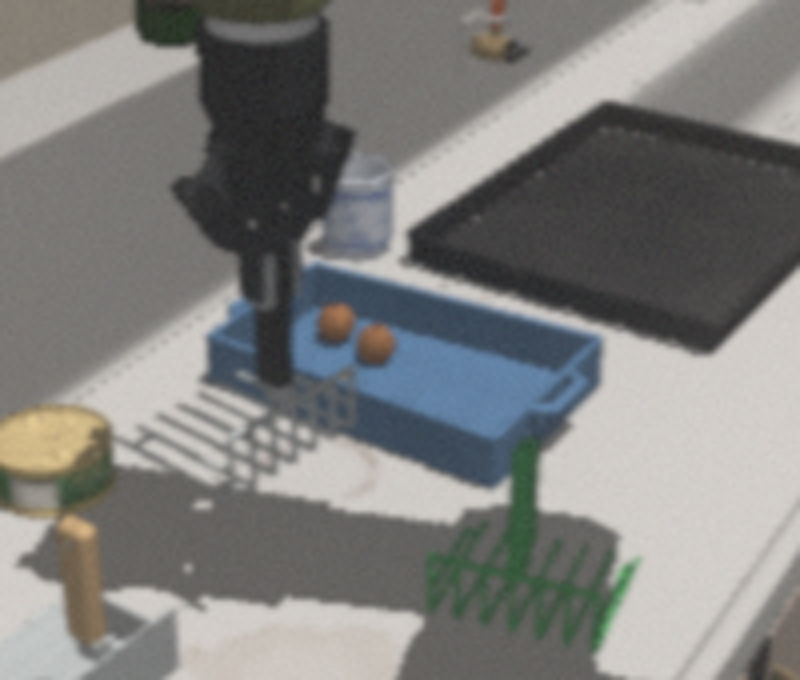

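The scoop is held firmly and has not tipped: its tips are still at v≈70. Next I'll fit the dish pose from its rim points.

```bash
python3 - <<'E'
from h import *
from scipy.optimize import least_squares
allP=[]
for n in ['w1','top0','w2']:
    d=load(n);W=pts(d);F=d['frame'].astype(int)
    m=(F[...,2]>F[...,0]+25)&(W[...,2]>.0415)&(W[...,2]<.0485)&(W[...,1]>-.1)&(W[...,1]<.15)&(W[...,0]>.37)&(W[...,0]<.7)
    P=W[m][:,:2]; 
    def res(p,P=P):
        c,s=np.cos(p[2]),np.sin(p[2]); q=(P-p[:2])@np.array([[c,-s],[s,c]])
        hx,wn,wf=.128,.084,.072
        hw=(wn+wf)/2+(wf-wn)/2*q[:,0]/hx
        return np.min([abs(hx-q[:,0]),abs(hx+q[:,0]),abs(hw-q[:,1]),abs(hw+q[:,1])],0)
    r=least_squares(res,[.527,.035,-.02],loss='soft_l1',f_scale=.003)
    print(n,len(P),r.x[:2].round(4),np.degrees(r.x[2]).round(2),np.median(res(r.x)))
d=load('top0')
W=pts(d);F=d['frame'].astype(int)
# tray
m=(F.sum(2)<150)&(W[...,2]>.022)&(W[...,2]<.04)&(W[...,1]<-.1)&(W[...,1]>-.6)&(W[...,0]>.3)&(W[...,0]<.7)
P=W[m][:,:2];print(len(P),P.min(0),P.max(0),cv2.minAreaRect(P.astype(np.float32)))
crop('top0',295,430,140,245,5)
E
```

```text
w1 2410 [0.5276 0.0319] -0.66 0.001537341324774892
top0 298 [0.5287 0.0292] -0.67 0.0020985620786319673
w2 2059 [0.5273 0.0322] -0.89 0.0017546665123227
422 [ 0.32198629 -0.53500015] [ 0.63381281 -0.14128753] ((0.47834205627441406, -0.3387720584869385), (0.38579055666923523, 0.2986123859882355), 87.6811752319336)
```

View pics/top0_c295_140.png

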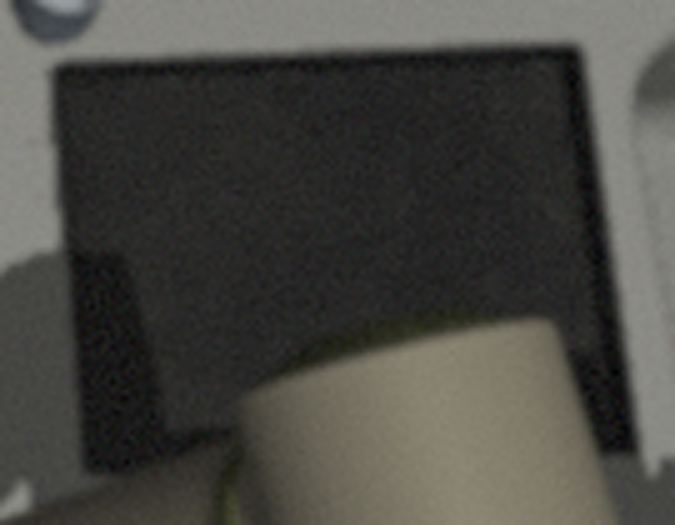

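send_rows(
  motion=[
    [[0,0,0,-0.05],[0,0,0,-0.05],[0,0,0,-0.05],[-0.4,1.5,0,0],[-0.5,3,0,0],[-0.5,3,0,0],[-0.6,3.5,0,0],[-0.6,3.5,0,0],[-0.6,3.4,0,0],[-0.5,3,0,0],[-0.5,2.3,0,0],[0,0.6,0,0]],
  ],
)

```text
t: 6.4
position: [0.4298, 0.0315, 0.165]
ee_rot: [[1.0, -0.017, -0.001], [-0.017, -1.0, -0.0], [-0.001, 0.001, -1.0]]
ft_force: [-0.1, 0.1, -2.5]
grip_width: 0.146
```

send_rows(
  motion=[
    [[0,0,0,0],[0,0,0,0],[0,0,0,0]],
  ],
)

```text
t: 6.65
position: [0.4309, 0.0349, 0.1652]
ee_rot: [[1.0, -0.013, -0.0], [-0.013, -1.0, 0.0], [-0.0, -0.0, -1.0]]
ft_force: [-0.3, -0.4, -2.4]
grip_width: 0.155
```

```bash
python3 - <<'E'
from h import *
d=shot('wrist','w5')
s=env.observe(); print(s['t'],s['position'],s['ee_rot'],s['ft_force'],s['grip_width'])
print(s['ee_rot'].T@(np.array([.4305,.0333,.081])-s['position']))
E
```

```text
6.7 [0.43088282 0.03495455 0.16524934] [[ 9.99917512e-01 -1.28403868e-02 -3.06748789e-04]
 [-1.28403036e-02 -9.99917523e-01  2.71714459e-04]
 [-3.10212408e-04 -2.67753298e-04 -9.99999916e-01]] [ 0.7977627  -0.45291158 -1.65821436] 0.15239930212706876
[-0.00033541  0.00168188  0.084249  ]
```

View pics/w5.png

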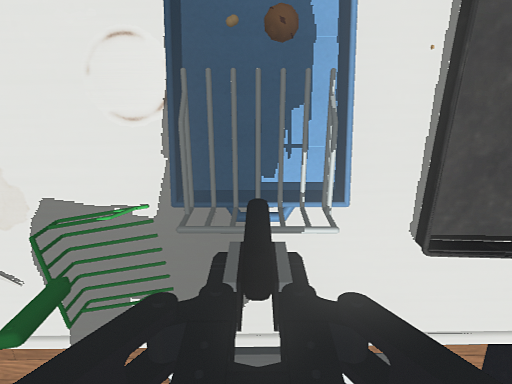

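send_rows(
  motion=[
    [[0,0.15,1,0],[0,0,1.5,0],[0,0,1.5,0],[0,0,1.5,0],[0,0,1.5,0],[0,0,0.7,0],[0,0,0.3,0],[0,0,0.1,0],[0,0,0,0],[0,0,0,0]],
  ],
)

```text
t: 7.53
position: [0.4312, 0.0326, 0.085]
ee_rot: [[1.0, -0.014, 0.001], [-0.014, -1.0, -0.0], [0.001, 0.0, -1.0]]
ft_force: [0.1, -0.1, -1.2]
grip_width: 0.146
```

send_rows(
  motion=[
    [[0,0,0.1,0],[0,0,0.1,0],[0,0,0,0],[0,0,0,0]],
  ],
)

```text
t: 7.87
position: [0.4308, 0.0325, 0.0825]
ee_rot: [[1.0, -0.014, 0.0], [-0.014, -1.0, 0.0], [0.0, -0.0, -1.0]]
ft_force: [0.1, -0.2, -1.9]
grip_width: 0.152
```

send_rows(
  motion=[
    [[0,0,0.1,0],[0,0,0,0],[0,0,0,0]],
  ],
)

```text
t: 8.12
position: [0.4308, 0.0325, 0.0814]
ee_rot: [[1.0, -0.014, -0.0], [-0.014, -1.0, 0.0], [-0.0, -0.0, -1.0]]
ft_force: [0.1, -0.4, -1.8]
grip_width: 0.149
```

send_rows(
  motion=[
    [[0,0,0.1,0],[0,0,0,0],[0,0,0,0]],
  ],
)

```text
t: 8.37
position: [0.4309, 0.0324, 0.0806]
ee_rot: [[1.0, -0.014, 0.0], [-0.014, -1.0, -0.0], [0.0, 0.0, -1.0]]
ft_force: [-0.5, -0.9, 3.1]
grip_width: 0.148
```

```bash
python3 - <<'E'
from h import *
d=shot('wrist','w6')
s=env.observe(); print(s['t'],s['position'],s['ft_force'],s['ft_torque'],s['grip_width'])
E
```

```text
8.4167 [0.43096907 0.03241055 0.08064237] [-0.76381395 -0.88778067  3.1108885 ] [-0.12220613  0.19813094  0.05362979] 0.1476852592683356
```

View pics/w6.png

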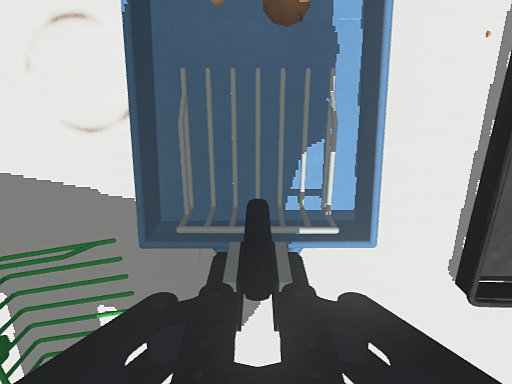

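Floor contact registers at about 3 N, and the scoop is centred in the dish. I'll slide it forward.

send_rows(
  motion=[
    [[0.4,0,0,0],[0.5,0,0,0],[0.5,0,0,0],[0.5,0,0,0],[0.5,0,0,0],[0.5,0,0,0],[0.5,0,0,0],[0.5,0,0,0],[0.5,0,0,0],[0.5,0,0,0],[0.5,0,0,0],[0.5,0,0,0]],
  ],
)

```text
t: 9.42
position: [0.4904, 0.0318, 0.0806]
ee_rot: [[1.0, -0.014, 0.0], [-0.014, -1.0, 0.0], [0.0, -0.0, -1.0]]
ft_force: [-3.7, -0.2, 5.5]
grip_width: 0.147
```

```bash
python3 - <<'E'
from h import *
d=shot('wrist','w7');shot('scene','s7');crop('s7',180,320,160,260,5)
s=env.observe(); print(s['t'],s['position'],s['ft_force'],s['ft_torque'],s['grip_width'])
E
```

```text
9.5167 [0.49113487 0.03165375 0.08064407] [0.3231438  0.40006511 5.20710741] [ 0.04900527 -0.07331793  0.0388678 ] 0.1497244825932784
```

View pics/w7.png

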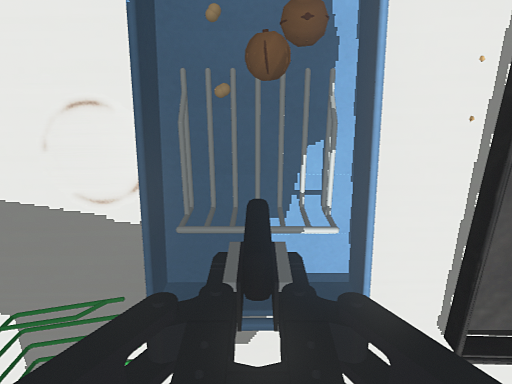

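View pics/s7_c180_160.png

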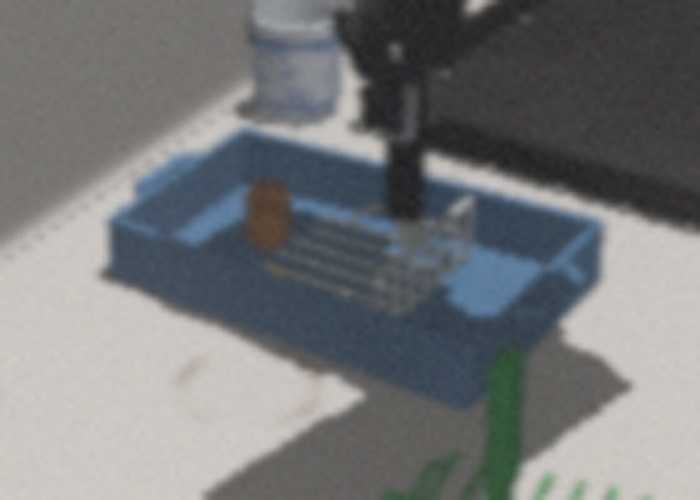

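Nut b (267,55) sits at the tips of wires 4 and 5, nut a (305,20) lies ahead of wires 5 and 6, and one bit has entered the gap between wires 2 and 3. I'll continue the slide.

send_rows(
  motion=[
    [[0.4,0,0,0],[0.4,0,0,0],[0.4,0,0,0],[0.4,0,0,0],[0.4,0,0,0],[0.4,0,0,0],[0.4,0,0,0],[0.4,0,0,0],[0.4,0,0,0],[0.4,0,0,0],[0.4,0,0,0],[0,0,0,0]],
  ],
)

```text
t: 10.52
position: [0.5347, 0.0311, 0.0806]
ee_rot: [[1.0, -0.014, 0.001], [-0.014, -1.0, 0.0], [0.001, -0.0, -1.0]]
ft_force: [-0.6, 1.4, 4.4]
grip_width: 0.148
```

```bash
python3 - <<'E'
from h import *
d=shot('wrist','w8')
s=env.observe(); print(s['t'],s['position'],s['ft_force'],s['ft_torque'],s['grip_width'])
E
```

```text
10.5667 [0.53466236 0.03110358 0.08063443] [ 0.1696082  -0.43859537  4.62787586] [0.09518704 0.00459478 0.02222605] 0.14973475274946693
```

View pics/w8.png

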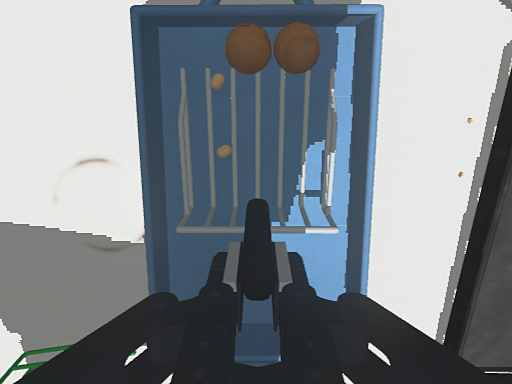

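The nuts are now side by side near the far wall and both bits lie in one gap. Next is the last 25 mm.

send_rows(
  motion=[
    [[0.3,0,0,0],[0.3,0,0,0],[0.3,0,0,0],[0.3,0,0,0],[0.3,0,0,0],[0.3,0,0,0],[0.2,0,0,0],[0.1,0,0,0],[0,0,0,0]],
  ],
)

```text
t: 11.32
position: [0.5551, 0.0308, 0.0807]
ee_rot: [[1.0, -0.014, 0.0], [-0.014, -1.0, 0.0], [0.0, -0.0, -1.0]]
ft_force: [-3.2, 0.5, 5.8]
grip_width: 0.154
```

```bash
python3 - <<'E'
from h import *
d=shot('wrist','w9')
s=env.observe(); print(s['t'],s['position'],s['ft_force'],s['ft_torque'],s['grip_width'])
E
```

```text
11.3667 [0.55507626 0.0308032  0.08065535] [-1.53760673 -0.12260757  6.46626339] [0.14418836 0.32450193 0.05816024] 0.15135363233687335
```

View pics/w9.png

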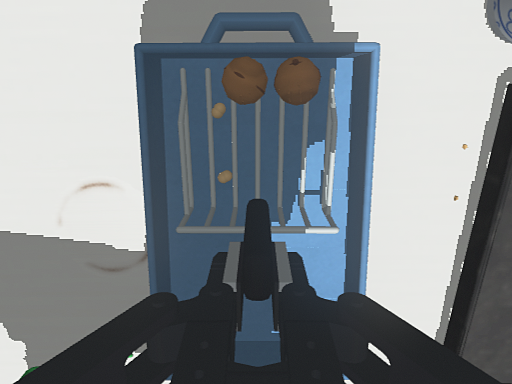

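send_rows(
  motion=[
    [[0.15,0,0,0],[0.15,0,0,0],[0.1,0,0,0],[0.1,0,0,0],[0,0,0,0]],
  ],
)

```text
t: 11.78
position: [0.5599, 0.0307, 0.0806]
ee_rot: [[1.0, -0.014, -0.0], [-0.014, -1.0, 0.0], [-0.0, -0.0, -1.0]]
ft_force: [-1.9, 0.1, 5.8]
grip_width: 0.146
```

```bash
python3 - <<'E'
from h import *
d=shot('wrist','w10');crop('w10',130,390,30,250,3)
s=env.observe(); print(s['t'],s['position'],s['ft_force'],s['ft_torque'],s['grip_width'])
E
```

```text
11.8333 [0.55997667 0.03076952 0.08065071] [-2.83395866  0.49215213  6.63159939] [0.05822959 0.3973401  0.03700658] 0.1536932178161966
```

View pics/w10_c130_30.png

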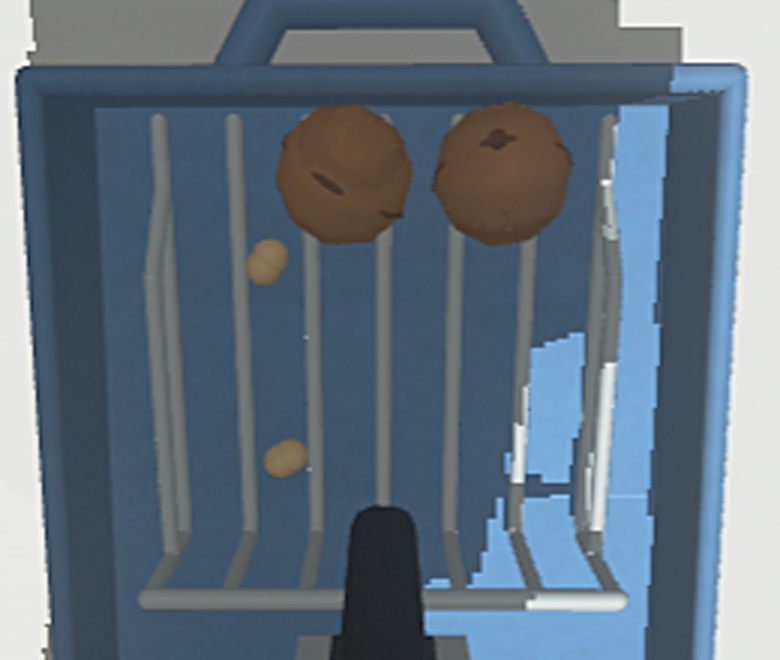

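send_rows(
  motion=[
    [[0.1,0,0,0],[0.1,0,0,0],[0.1,0,0,0],[0,0,0,0]],
  ],
)

```text
t: 12.17
position: [0.562, 0.0307, 0.0808]
ee_rot: [[1.0, -0.014, -0.002], [-0.014, -1.0, -0.0], [-0.002, 0.0, -1.0]]
ft_force: [-7.7, -1.7, 9.9]
grip_width: 0.147
```

```bash
python3 - <<'E'
from h import *
d=shot('wrist','w11');crop('w11',130,390,30,250,3)
s=env.observe(); print(s['t'],s['position'],s['ft_force'],s['ft_torque'],s['grip_width'])
W=pts(d); R=s['ee_rot']
Q=(W-s['position'])@R
F=d['frame'].astype(int)
brown=(F[...,0]>F[...,2]+25)&(W[...,2]>.015)&(W[...,2]<.06)&(W[...,0]>.6)
n,l,st,c=cv2.connectedComponentsWithStats(brown.astype(np.uint8))
for i in range(1,n):
    if st[i,4]>200: q=Q[l==i];print(st[i],q.min(0),q.max(0),W[l==i][:,2].max())
E
```

```text
12.2167 [0.56197762 0.03066009 0.08072649] [-7.56288233 -0.61938407  9.46816575] [0.0301093  1.18815767 0.07428254] 0.1520307324356852
[ 275   67   45   48 1554] [0.06089866 0.01155647 0.0415888 ] [0.09144701 0.04121157 0.05896096] 0.03898107283900847
[ 222   68   45   46 1577] [ 0.06149994 -0.02446227  0.04118915] [0.09077892 0.00548125 0.05819432] 0.039378059703718354
```

View pics/w11_c130_30.png

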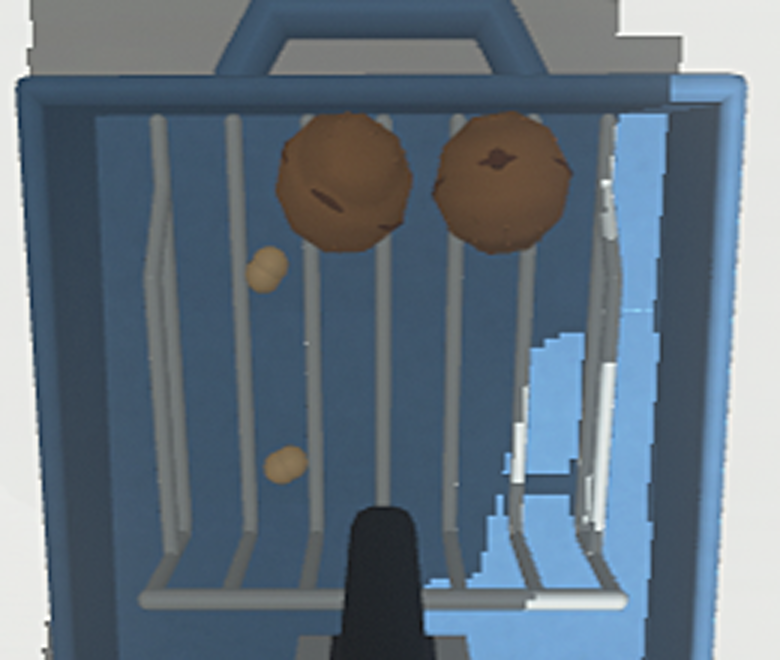

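The tips have reached the wall (about 8 N). Each nut sits in its own groove, roughly 16 mm behind the tips. I'll lift gently now.

send_rows(
  motion=[
    [[-0.1,0,0,0],[-0.05,0,-0.1,0],[-0.05,0,-0.2,0],[0,0,-0.3,0],[0,0,-0.4,0],[0,0,-0.5,0],[0,0,-0.5,0],[0,0,-0.5,0],[0,0,-0.5,0],[0,0,-0.4,0],[0,0,-0.2,0],[0,0,0,0]],
  ],
)

```text
t: 13.22
position: [0.561, 0.0307, 0.117]
ee_rot: [[1.0, -0.014, 0.001], [-0.014, -1.0, -0.0], [0.001, 0.0, -1.0]]
ft_force: [-0.2, 0.0, -2.8]
grip_width: 0.149
```

```bash
python3 - <<'E'
from h import *
d=shot('wrist','w12');crop('w12',130,390,30,250,3)
s=env.observe(); print(s['t'],s['position'],s['ft_force'],s['ft_torque'],s['grip_width'])
E
```

```text
13.2667 [0.56082517 0.03066014 0.11657624] [-0.62336371  0.0058389  -1.80467102] [ 0.03773751 -0.00875305  0.01612775] 0.1462165537920354
```

View pics/w12_c130_30.png

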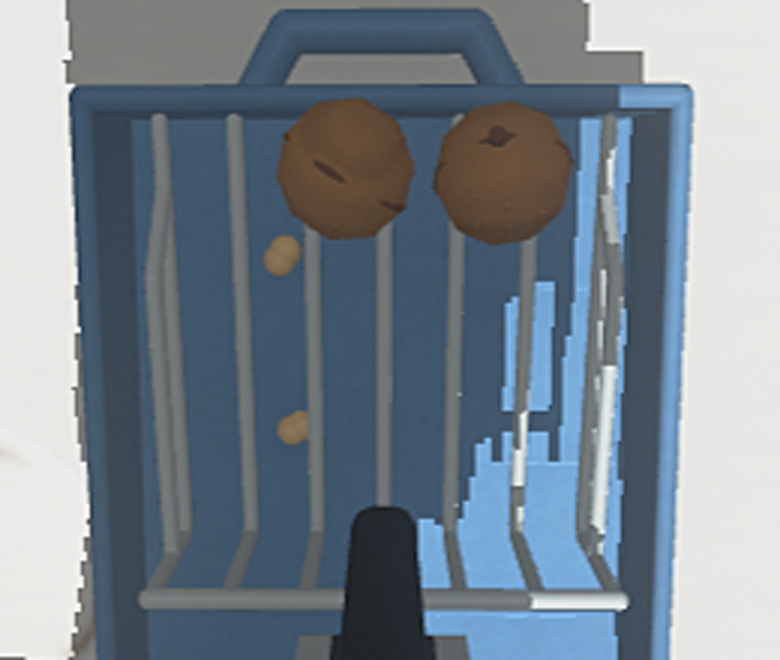

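The bits stayed on the dish floor and the nuts are steady in their grooves. I'll raise further, then carry the scoop over slowly.

send_rows(
  motion=[
    [[0,0,-0.2,0],[0,0,-0.4,0],[0,0,-0.5,0],[0,0,-0.6,0],[0,0,-0.6,0],[0,0,-0.6,0],[0,0,-0.6,0],[0,0,-0.5,0],[0,0,-0.4,0],[0,0,-0.2,0],[0,0,0,0],[0,0,0,0]],
  ],
)

```text
t: 14.27
position: [0.5607, 0.0307, 0.1623]
ee_rot: [[1.0, -0.014, -0.0], [-0.014, -1.0, 0.0], [-0.0, -0.0, -1.0]]
ft_force: [-0.2, 0.2, -2.4]
grip_width: 0.151
```

```bash
python3 - <<'E'
from h import *
d=shot('wrist','w13')
s=env.observe(); print(s['t'],s['position'],s['ft_force'],s['ft_torque'],s['grip_width'])
W=pts(d);F=d['frame'].astype(int)
pale=(F[...,0]>F[...,2]+30)&(W[...,2]<.03)&(W[...,0]>.5)&(abs(W[...,1]-.03)<.08)
n,l,st,c=cv2.connectedComponentsWithStats(pale.astype(np.uint8))
for i in range(1,n):
    if st[i,4]>15: print(st[i],W[l==i].mean(0),W[l==i][:,2].max())
E
```

```text
14.3167 [0.56060285 0.03071477 0.16212278] [-0.0298738   0.69010743 -2.79223587] [ 0.01528391 -0.00743038 -0.00512606] 0.15110161139962333
[224 105   7  11  63] [0.61773962 0.05920808 0.01268293] 0.015383895029762343
[227 157   5   9  30] [0.56754047 0.05908974 0.01237732] 0.014807255424755377
```

View pics/w13.png

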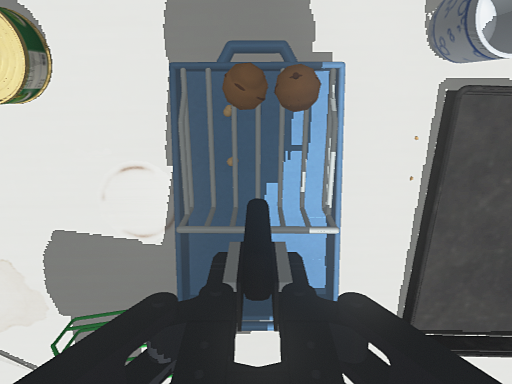

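send_rows(
  motion=[
    [[-0.03,0.2,0,0],[-0.06,0.4,0,0],[-0.1,0.7,0,0],[-0.15,1.0,0,0],[-0.2,1.2,0,0],[-0.25,1.4,0,0],[-0.25,1.5,0,0],[-0.25,1.5,0,0],[-0.25,1.5,0,0],[-0.25,1.5,0,0],[-0.25,1.5,0,0],[-0.25,1.5,0,0]],
  ],
)

```text
t: 15.32
position: [0.5353, -0.1099, 0.1625]
ee_rot: [[1.0, -0.015, -0.0], [-0.015, -1.0, -0.0], [-0.0, 0.0, -1.0]]
ft_force: [0.6, 0.4, -2.5]
grip_width: 0.15
```

send_rows(
  motion=[
    [[-0.25,1.5,0,0],[-0.25,1.5,0,0],[-0.25,1.5,0,0],[-0.25,1.5,0,0],[-0.25,1.5,0,0],[-0.25,1.5,0,0],[-0.25,1.4,0,0],[-0.25,1.3,0,0],[-0.25,1.2,0,0],[-0.25,1.1,0,0],[-0.25,0.9,0,0],[-0.25,0.8,0,0]],
  ],
)

```text
t: 16.32
position: [0.5034, -0.2655, 0.1624]
ee_rot: [[1.0, -0.014, -0.0], [-0.014, -1.0, 0.0], [-0.0, -0.0, -1.0]]
ft_force: [0.7, -0.6, -2.4]
grip_width: 0.149
```

send_rows(
  motion=[
    [[-0.25,0.8,0,0],[-0.22,0.7,0,0],[-0.2,0.7,0,0],[-0.18,0.6,0,0],[-0.15,0.5,0,0],[-0.12,0.4,0,0],[-0.08,0.3,0,0],[-0.05,0.2,0,0],[-0.03,0.1,0,0],[0,0,0,0],[0,0,0,0]],
  ],
)

```text
t: 17.23
position: [0.4903, -0.3072, 0.1624]
ee_rot: [[1.0, -0.014, 0.0], [-0.014, -1.0, 0.0], [0.0, -0.0, -1.0]]
ft_force: [-0.7, -0.4, -2.3]
grip_width: 0.153
```

```bash
python3 - <<'E'
from h import *
d=shot('wrist','w14');shot('top','t14')
s=env.observe(); print(s['t'],s['position'],s['ee_rot'],s['ft_force'],s['ft_torque'],s['grip_width'])
W=pts(d)
for u,v in [(120,120),(400,120),(380,300),(256,140)]: print(u,v,W[v,u])
E
```

```text
17.3333 [ 0.49033772 -0.30715928  0.16244254] [[ 9.99902398e-01 -1.39712197e-02  6.48883336e-06]
 [-1.39712200e-02 -9.99902397e-01  4.39806767e-05]
 [ 5.87373634e-06 -4.40670410e-05 -9.99999999e-01]] [-0.13592269 -0.63187451 -2.00278185] [0.01279182 0.07363631 0.02862093] 0.14402452156378373
120 120 [ 0.53878488 -0.16875549  0.0020049 ]
400 120 [ 0.5348732  -0.45153753  0.0022256 ]
380 300 [ 0.33028631 -0.4477355   0.01489069]
256 140 [ 0.53059684 -0.30639733  0.09064199]
```

View pics/w14.png

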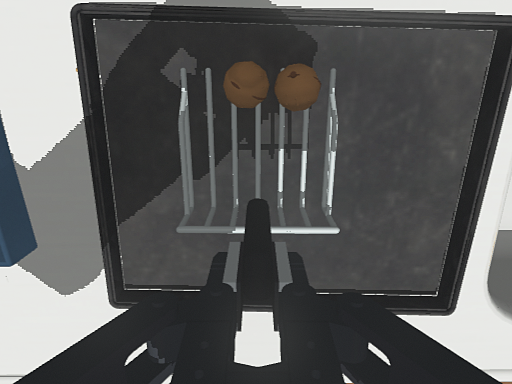

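View pics/t14.png

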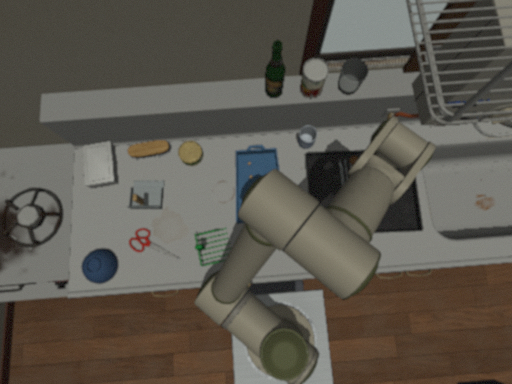

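```bash
python3 - <<'E'
from h import *
d=load('w14')
P=[ray(d,*p,.003) for p in [(95,20),(496,30),(438,295),(124,288)]]
for p in P: print(p.round(3))
print(np.mean(P,0))
P=[ray(d,*p,.032) for p in [(74,5),(515,14),(452,314),(112,306)]]
for p in P: print(p.round(3))
E
```

```text
[ 0.629 -0.159  0.003]
[ 0.616 -0.531  0.003]
[ 0.328 -0.522  0.003]
[ 0.343 -0.146  0.003]
[ 0.47892517 -0.33928655  0.003     ]
[ 0.636 -0.156  0.032]
[ 0.624 -0.525  0.032]
[ 0.323 -0.523  0.032]
[ 0.339 -0.143  0.032]
```

Tray centre is (0.479, -0.339) and the scoop's middle is at (0.525, -0.308), well inside the limits. I'll lower it now.

send_rows(
  motion=[
    [[0,0,0.2,0],[0,0,0.4,0],[0,0,0.7,0],[0,0,0.9,0],[0,0,1.0,0],[0,0,1.0,0],[0,0,1.0,0],[0,0,1.0,0],[0,0,0.8,0],[0,0,0.6,0],[0,0,0.3,0],[0,0,0.2,0]],
  ],
)

```text
t: 18.33
position: [0.4903, -0.3074, 0.081]
ee_rot: [[1.0, -0.014, -0.0], [-0.014, -1.0, 0.0], [-0.0, -0.0, -1.0]]
ft_force: [-0.5, 0.4, -2.0]
grip_width: 0.151
```

send_rows(
  motion=[
    [[0,0,0.05,0],[0,0,0.05,0],[0,0,0.05,0],[0,0,0,0],[0,0,0,0]],
  ],
)

```text
t: 18.75
position: [0.4903, -0.3074, 0.0801]
ee_rot: [[1.0, -0.014, 0.0], [-0.014, -1.0, -0.0], [0.0, 0.0, -1.0]]
ft_force: [1.6, 0.1, -1.6]
grip_width: 0.149
```

send_rows(
  motion=[
    [[0,0,0.05,0],[0,0,0.05,0],[0,0,0,0],[0,0,0,0]],
  ],
)

```text
t: 19.08
position: [0.4903, -0.3074, 0.0789]
ee_rot: [[1.0, -0.014, -0.0], [-0.014, -1.0, 0.0], [-0.0, -0.0, -1.0]]
ft_force: [0.4, -0.2, -2.0]
grip_width: 0.146
```

send_rows(
  motion=[
    [[0,0,0.05,0],[0,0,0,0],[0,0,0,0]],
  ],
)

```text
t: 19.33
position: [0.4903, -0.3075, 0.0787]
ee_rot: [[1.0, -0.014, 0.0], [-0.014, -1.0, -0.0], [0.0, 0.0, -1.0]]
ft_force: [-1.2, 0.2, 0.4]
grip_width: 0.151
```

send_rows(
  motion=[
    [[0,0,0.03,0],[0,0,0,0],[0,0,0,0]],
  ],
)

```text
t: 19.58
position: [0.4903, -0.3076, 0.0787]
ee_rot: [[1.0, -0.014, 0.0], [-0.014, -1.0, -0.001], [0.001, 0.001, -1.0]]
ft_force: [-2.3, 1.4, 6.2]
grip_width: 0.149
```

send_rows(
  motion=[
    [[0,0,0,0],[0,0,0,0],[0,0,0,0],[0,0,0,0],[0,0,0,0],[0,0,0,0],[0,0,0,0]],
  ],
  hand=60,
)

```text
t: 20.17
position: [0.4903, -0.3073, 0.0781]
ee_rot: [[1.0, -0.014, -0.0], [-0.014, -1.0, 0.0], [-0.0, -0.0, -1.0]]
ft_force: [0.4, 0.1, -1.1]
grip_width: 0.602
```

```bash
python3 - <<'E'
from h import *
d=shot('wrist','w15')
s=env.observe(); print(s['t'],s['position'],s['ft_force'],s['grip_width'])
E
```

```text
20.2167 [ 0.49028592 -0.3073159   0.07808074] [-0.63724919  0.80693328 -0.28440246] 0.5987384965449143
```

View pics/w15.png

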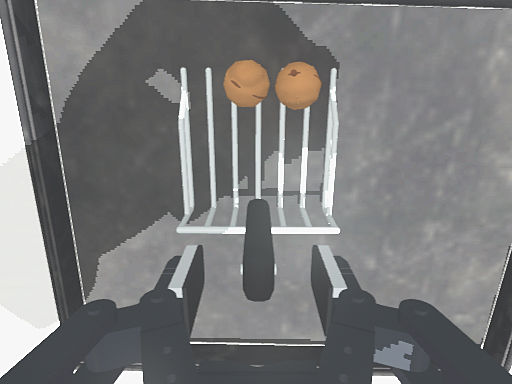

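The fingers are clear of the handle and both nuts are still on the wires. I'll retreat straight up.

send_rows(
  motion=[
    [[0,0,-0.5,0],[0,0,-1.5,0],[0,0,-2,0],[0,0,-2.5,0],[0,0,-2.5,0],[0,0,-2.5,0],[0,0,-2.5,0],[0,0,-2,0],[0,0,-1,0],[0,0,0,0],[0,0,0,0],[0,0,0,0]],
  ],
)

```text
t: 21.22
position: [0.4899, -0.3071, 0.2471]
ee_rot: [[1.0, -0.014, -0.001], [-0.014, -1.0, 0.001], [-0.001, -0.001, -1.0]]
ft_force: [0.5, -0.1, -0.0]
grip_width: 0.6
```

```bash
python3 - <<'E'
from h import *
d=shot('wrist','w16');shot('scene','s16')
s=env.observe(); print(s['t'],s['position'],s['ft_force'],s['grip_width'])
W=pts(d);F=d['frame'].astype(int)
tips=[ray(d,u,v,.006) for u,v in []]
br=(F[...,0]>F[...,2]+40)&(W[...,2]>.012)&(W[...,2]<.06)&(W[...,1]<-.15)
n,l,st,c=cv2.connectedComponentsWithStats(br.astype(np.uint8))
for i in range(1,n):
    if st[i,4]>100: print(st[i],W[l==i].mean(0),W[l==i][:,2].max())
crop('w16',130,390,0,260,2.3);crop('s16',180,420,110,260,3.3)
E
```

```text
21.3167 [ 0.48998211 -0.3071289   0.24701026] [-0.30672934 -0.37907007 -0.59519327] 0.6032381601835289
[239  71  25  24 404] [ 0.57339231 -0.29966665  0.03140101] 0.03670968913173267
[269  72  25  27 399] [ 0.57072839 -0.33517364  0.0315564 ] 0.03695876658620641
```

View pics/w16.png

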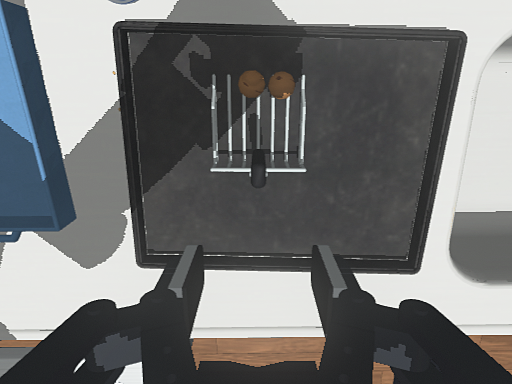

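View pics/s16_c180_110.png

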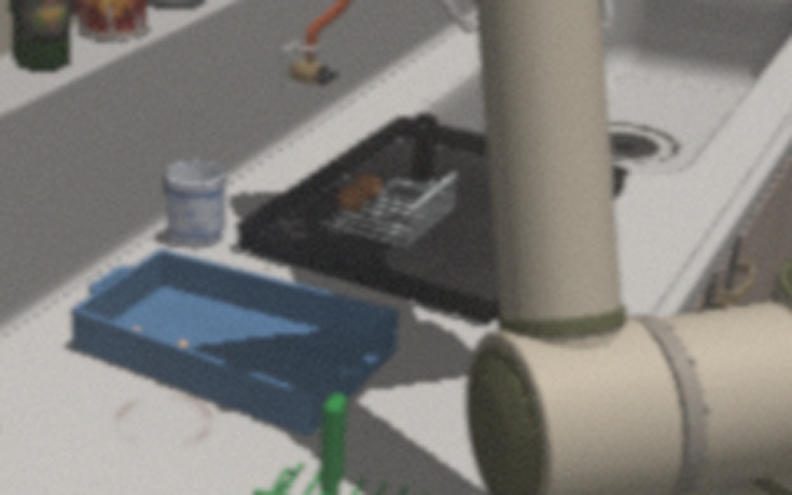

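Everything checks out: the scoop stands flat, the nuts are about 46–48 mm ahead of its origin (limit 57 mm), and both bits are in the dish. Handing in.

```bash
python3 - <<'E'
from h import *
print(env.close_job())
E
```

```text
the job is handed in; nothing more can be done
None
```

The slotted scoop is standing flat on the tray floor with both walnuts on its wires, and both shell bits are still in the blue dish. I handed the job in at about 21 s of the 51 s allowed; no verdict is given.

**What I did:** I gripped the scoop by its black handle and slid it along the dish floor until the tips reached the far wall, at about 8 N. The nuts settled in two grooves. I lifted with the bits left on the dish floor (tops at or below 15 mm), carried the scoop level to the tray, set it down, let go and backed away.

**Last checks:**
- **Scoop in the tray:** its middle is about 46 mm (x) and 31 mm (y) from the tray's middle, inside the 110 and 140 mm limits. The release showed no tilt in the pictures.
- **Walnuts:** they lie about 46–48 mm ahead of the scoop's origin, against a limit of 57 mm. That is the tightest margin, after they slid forward about 3 mm when I lifted.
- **Bits:** both were visible in the dish after I let go.
- **Robot and bystanders:** nothing touched the gripper at the end. I kept the fingers off the walnuts and never went near the solid scoop.

No check failed.

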